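# Clamp a jar, unscrew its cap and hold it over the mouth

## Robot

A 7-joint arm with a two-finger parallel gripper is mounted at the origin on a cart in front of the work surface, level with it; the furniture and walls round the work are solid. World frame = base frame: x ahead of the robot, y to its left, z up, the work surface at z = 0. Lengths are in m, angles in rad, forces in N, time in s.
With the tool pointing down it reaches from about 0.4 to 0.9 m from the base axis. Payload 5.5 kg.
Tool frame: the origin (TCP) lies midway between the tips of the shut fingers; the grasp point (between the pads) lies 19 mm behind it (manip.grip_depth is the distance from the TCP to the grasp point, in m); z points along the fingers, x is the direction in which the jaws open and shut, and the axes are right-handed (so a half turn about z gives the same grasp; the last joint's range is limited). The gripper opens to 92 mm and grips with 3 to 60 N. Pads are 19 mm wide; open, the fingers measure 130 mm over their backs; the gripper's body (75 mm by 190 mm) begins 47 mm behind the grasp point.
Start: joints at [-0.915, 0.501, -0.427, 1.55, 0.221, 1.138, -0.21], TCP at [0.249, 0.601, 0.227] pointing down, gripper open.
Joint ranges: [-2.88, 2.88], [-0.31, 2.03], [-1.54, 1.56], [0.2, 2.42], [-1.41, 4.55], [0.19, 2.02], [-2.57, 2.57]. Speed limits (rad/s): [2.57, 2.57, 3.14, 3.14, 3.14, 3.14, 3.14].

## Interface

Orientations are given as a unit quaternion [x, y, z, w].
In Python, from bench import manip, effector, viewer gives the robot as it stands. Calls block until the motion is done:
- manip.move_pose(position, orientation): joint-space move of the TCP to a pose.
- manip.servo_line(position, ori=None, vel=0.15): straight line of the TCP; ori=None keeps the orientation; vel is the mean speed in m/s.
- manip.movej(angles): joint-space move.
- effector.open_jaws() and effector.close(f_grip=None): open the fingers fully, or close them until they stop; f_grip is the grip in N (None keeps the last).
- manip.sleep(seconds).
- manip.solve_ik(position, orientation): joint angles nearest the present ones, or None.
- viewer.get_image(name): name is "scene" or "top" or "wrist"; returns the picture (384x512x3 uint8, red, green, blue); there is no depth.
- viewer.get_calibration(name): a dict with "vfov" (degrees; the focal length in pixels is half the picture's height over the tangent of half this angle, whatever the lens; pixels are square), "cx", "cy" (the principal point, pixels), "eye" and "attitude" of the camera in the world. Camera axes: x right, y down, z forward; pixel columns grow to the right and rows downward; lengths in m; the calibration is good to about 2 mm. A picture is of the moment at which its call begins: read the wrist's pose just before it. get_calibration takes no time and is no camera call; for the wrist camera it gives the pose at the moment of the call.
A pose or a line that the arm cannot do raises manip.PlanningError and nothing moves.
- manip.hand_in(): hands the job in, once; it reports no verdict.
Readings, each from a call of its own:
- manip.current_clock(): time.
- manip.current_q(): joint angles.
- manip.current_joint_velocities(): joint speeds.
- manip.current_tau(): joint torques, N m.
- manip.current_tool_pos(): TCP position.
- manip.current_tcp_rot(): TCP orientation.
- manip.current_force(): force on the tool from outside, world axes, zero at the start.
- manip.current_wrist_torque(): the same for the moment, N m.
- manip.current_finger_gap(): finger opening in m.
Only numpy, scipy, OpenCV 4.12 (cv2) and the standard library are available. Lean on these libraries where they do the work, as an engineer would, in place of code of your own. Each camera call takes 0.05 s, during which the arm holds its last target.

## Task

First brace the white square jar in the bottle clamp: swing the clamp's red-handled lever anticlockwise (seen from above) until the jaw grips the jar firmly against the fence, and leave it clamped. Then grip the blue cap, unscrew it anticlockwise about a fifth of a turn until its threads let go, then stop turning and lift it straight up off the jar; the jar must not be wrenched round, lifted or tipped. Finish while still holding the cap level and still in the gripper just above the mouth, centred over it, at most about 3 cm clear of it; do not let go, and leave the other things on the bench alone.

Things in the scene. Friction and masses are not known exactly. Their poses are not given: they have to be found in the camera images.
- bottle_clamp: fixed aluminium bottle clamp, base plate 110 x 235 x 10 mm; origin on the worktop under the plate, z up. Its own y is the clamping axis: the fixed grey fence stands at +y with its rubber face at y = 60 mm, the sliding grey jaw (face 76 mm wide) comes from the -y side, and the lever pivot is at y = -110 mm. Both jaws reach 56 mm above the worktop. The jar stands on the plate (10 mm above the worktop) between them. Never moves, but its place and yaw differ from run to run
- clamp_lever (a joint): angle of the clamp lever about its vertical pivot, rad: near 0 = open, grows as the lever swings anticlockwise seen from above and drives the jaw 18 mm per rad towards +y of the clamp; the jaw meets the 60 mm jar at about 1.5 (1.45 to 1.6 is clamped; mechanical end 1.8). It is stiff (0.35 N m, about 5 N at the handle, and some 10 N more to squeeze the jar) and stays where it is left, even under load
- lever_grip (a point): middle of the gripping length of the lever's upright red handle: a round post 14 mm in diameter, 40 mm tall from 48 to 88 mm above the worktop, this point 70 mm above the worktop. It moves on a circle of radius 75 mm about lever_pivot; from the pivot it points along 220 degrees in the clamp's frame (towards -x and -y) at lever angle 0 and along 220 degrees + lever angle later
- lever_pivot (a point): point on the lever's vertical turning axis at the height of lever_grip, 70 mm above the worktop
- jar_center (a point): white plastic jar, square body 60 x 60 mm, 60 mm tall to its shoulder, about 0.3 kg, loose on the clamp's plate; this point is on its axis 30 mm above its underside; x and y axes lie across its flat sides. Unclamped it turns with the cap
- jar_mouth (a point): centre of the jar's open mouth, on the jar's axis, 97 mm above its underside (the mouth is inside the cap while that is on)
- cap_center (a point): centre of the blue fluted round screw cap, 60 mm in diameter, 36 mm tall, about 60 g; half-way up, 84 mm above the jar's underside when on. The cap's lower rim hangs 6 mm above the jar's shoulder. z is its axis
- cap_rim (a point): centre of the cap's lower rim, 18 mm below cap_center; when the cap is on, it lies 31 mm below jar_mouth
- cap_thread (a joint): how far the cap's thread has been turned open, rad: 0 = tight, grows anticlockwise seen from above with the cap (up to 0.15 behind it), stops at 1.25. The two lugs in the cap let go between about 1.1 and 1.25; lifting before that lifts the jar. Turning takes about 0.2 N m
- blue_box: bystander: blue plastic snap box, 91 x 112 x 50 mm; origin under its centre, on the worktop; leave alone
- beaker: bystander: empty clear beaker, 67 mm across, 106 mm tall; origin under its centre, on the worktop; leave alone
- film_roll: bystander: roll of sealing film, 72 mm across, 24 mm tall; origin under its centre, on the worktop; leave alone
- marker: bystander: black and white marker pen, 130 mm long, 16 mm thick, lying; origin under its centre, on the worktop; leave alone
- micropipette: bystander: grey micropipette, 226 x 42 x 32 mm, lying; origin under its centre, on the worktop; leave alone
Mind the look-alikes: they are no part of the job. Of the things that look like the part that bears cap_center, the smallest one is meant.

How it is judged:
By the outcome, as a careful person would: the job done as asked, in the order asked, and still so for the second after the job is handed in, while the arm keeps its last pose, push and grip.
It also fails if it takes over 51 s, if anything falls off the work surface, if the arm or the gripper's body presses on something with over 40 N, if the wrist force passes 120 N, or if a joint passes its speed limit or range.

## Working session

There is one attempt and no reset: what is moved stays moved. The work goes in short steps, each a Python script; the robot and the scene stay as the last script left them, time stands still between calls to the robot, and variables do not carry over. Pictures are saved under pics/ and viewed, and the job is handed in when it is done.

```bash
mkdir -p pics; ls
python3 - <<'E'
from bench import manip, effector, viewer
import cv2
for n in ["scene","top","wrist"]:
    c=viewer.get_calibration(n); print(n,c)
    cv2.imwrite(f"pics/{n}0.png",viewer.get_image(n)[:,:,::-1])
print(manip.current_clock(),manip.current_tool_pos(),manip.current_tcp_rot(),manip.grip_depth)
E
```

```text
pics
scene {'vfov': 45.9917746367507, 'cx': 259.29701650520457, 'cy': 189.6071595826643, 'eye': array([-0.58234593, -0.54851347,  1.26815364]), 'attitude': array([ 0.7857363 , -0.48676111,  0.20251021, -0.32353006])}
top {'vfov': 56.14736806184814, 'cx': 258.93687044850486, 'cy': 187.37521707459462, 'eye': array([ 0.33145053, -0.020966  ,  1.15952832]), 'attitude': array([ 0.70778948, -0.70235833,  0.04818562, -0.05835216])}
wrist {'vfov': 69.87078521038733, 'cx': 255.82138395046903, 'cy': 190.3909578097027, 'eye': array([0.17073225, 0.63272764, 0.3840721 ]), 'attitude': array([0.82073143, 0.54915546, 0.08735759, 0.13113675])}
0.15 [0.24862112 0.5999674  0.22589886] [ 8.31491685e-01  5.55536656e-01 -6.62078148e-04  4.04028912e-04] 0.0188
```

View pics/scene0.png

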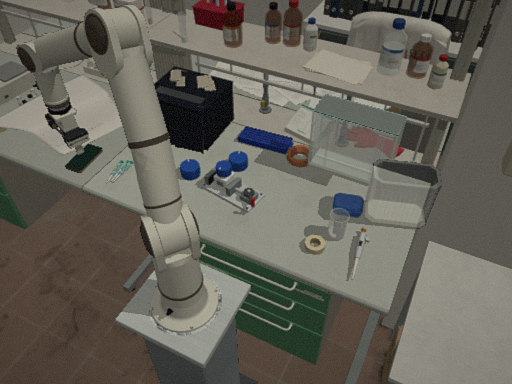

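View pics/top0.png

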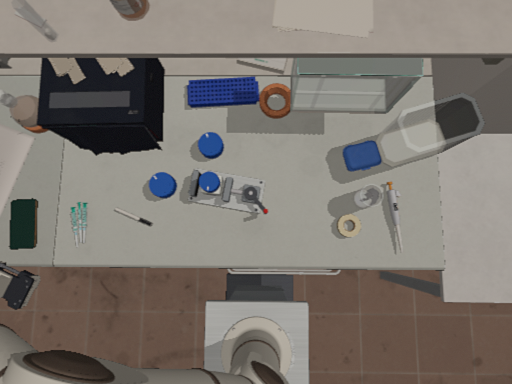

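View pics/wrist0.png

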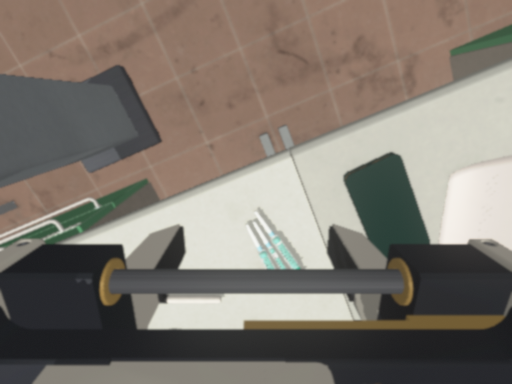

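The top view shows the clamp at about (230,190), the jar's cap at (209,182), the red handle at about (265,211), the pivot at about (251,192), and two larger decoy caps. I'll zoom in for measurement.

```bash
cat > h.py <<'E'
from bench import manip, effector, viewer
import cv2, numpy as np
from scipy.spatial.transform import Rotation as R
def ray(cal,uv):
    f=192/np.tan(np.radians(cal['vfov'])/2)
    d=np.array([(uv[0]-cal['cx'])/f,(uv[1]-cal['cy'])/f,1.])
    return np.array(cal['eye']),R.from_quat(cal['attitude']).apply(d)
def onz(cal,uv,z):
    e,d=ray(cal,uv); return e+d*(z-e[2])/d[2]
def proj(cal,p):
    f=192/np.tan(np.radians(cal['vfov'])/2)
    q=R.from_quat(cal['attitude']).inv().apply(np.asarray(p)-cal['eye'])
    return q[:2]/q[2]*f+[cal['cx'],cal['cy']]
def down(yaw): # tool z down, tool x at world yaw
    return (R.from_euler('z',yaw)*R.from_euler('x',np.pi)).as_quat()
E
python3 - <<'E'
from h import *
t=cv2.imread('pics/top0.png'); s=cv2.imread('pics/scene0.png')
cv2.imwrite('pics/topz.png',cv2.resize(t[150:230,150:290],None,fx=5,fy=5,interpolation=cv2.INTER_CUBIC))
cv2.imwrite('pics/scenez.png',cv2.resize(s[140:220,170:280],None,fx=7,fy=7,interpolation=cv2.INTER_CUBIC))
ct=viewer.get_calibration('top'); cs=viewer.get_calibration('scene')
for im,c,n in((t,ct,'t'),(s,cs,'s')):
    h=cv2.cvtColor(im,cv2.COLOR_BGR2HSV)
    red=((h[...,0]<6)|(h[...,0]>174))&(h[...,1]>150)&(h[...,2]>80)
    blue=(h[...,0]>100)&(h[...,0]<125)&(h[...,1]>140)&(h[...,2]>60)
    for m,k,z in((red,'red',.08),(blue,'blue',.112)):
        N,l,st,ce=cv2.connectedComponentsWithStats(m.astype('uint8'))
        for i in range(1,N):
            if st[i,4]>12 : print(n,k,st[i],ce[i].round(1),onz(c,ce[i],z).round(3))
E
```

```text
t red [264 209   4   4  13] [265.2 210.5] [ 0.425 -0.024  0.08 ]
t blue [ 188   77   71   30 1816] [222.5  91.7] [0.787 0.109 0.112]
t blue [198 133  25  25 474] [210.5 145.1] [0.618 0.141 0.112]
t blue [344 141  37  30 835] [361.4 155.6] [ 0.588 -0.309  0.112]
t blue [149 172  27  26 499] [162.4 184.9] [0.496 0.28  0.112]
t blue [199 172  21  20 308] [208.8 181.1] [0.508 0.143 0.112]
s red [193   0  34  14 262] [211.3   5.9] [1.79  0.956 0.08 ]
s red [290   0   8   2  15] [293.7   0.5] [2.096 0.531 0.08 ]
s red [235   2   9   9  43] [238.5   5.2] [1.875 0.81  0.08 ]
s red [441  55   7   3  16] [444.1  55.8] [ 1.805 -0.455  0.08 ]
s red [397 147   6   9  26] [399.2 150.8] [ 0.932 -0.436  0.08 ]
s red [251 197   4   9  22] [252.5 200.2] [ 0.42  -0.028  0.08 ]
s blue [309  18   6   4  13] [311.7  19.5] [1.827 0.304 0.112]
s blue [395  19  10   5  34] [399.7  20.6] [ 2.042 -0.154  0.112]
s blue [238 127  55  27 771] [265.3 139.4] [0.719 0.065 0.112]
s blue [216 152  31  25 493] [231.9 164. ] [0.528 0.114 0.112]
s blue [180 160  20  20 314] [189.7 169.4] [0.43  0.242 0.112]
s blue [333 194  30  23 458] [348.9 203.6] [ 0.529 -0.352  0.112]
```

```bash
sleep 1
```

```text
(no output)
```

View pics/topz.png

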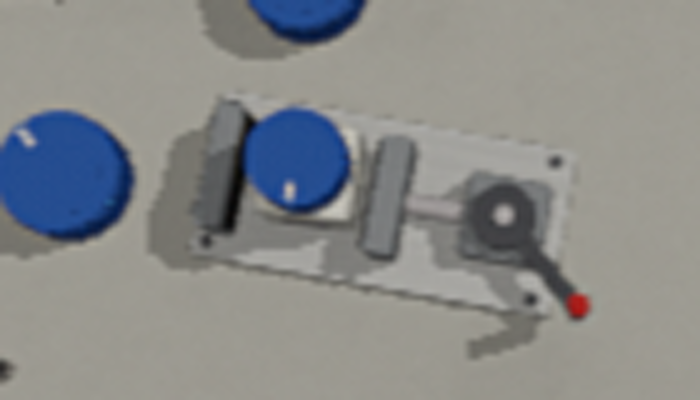

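View pics/scenez.png

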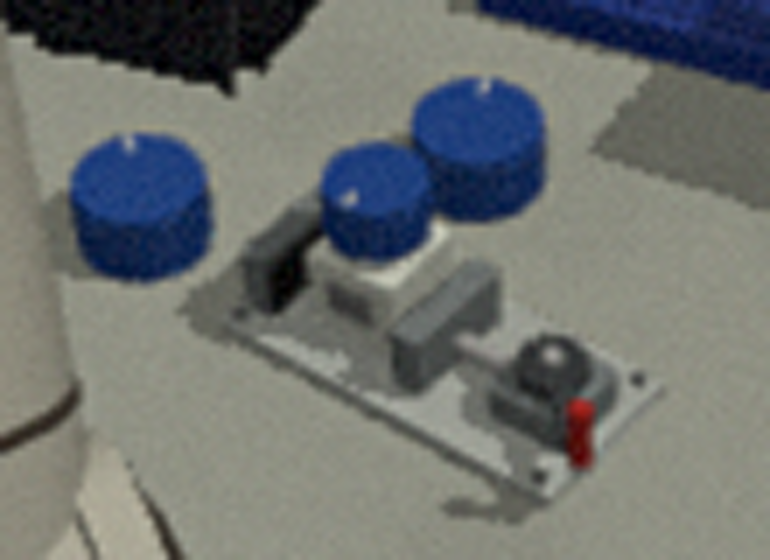

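Run:
```python
from h import *
ct=viewer.get_calibration('top')
px=lambda x,y:((x+.5)/5-.5+150,(y+.5)/5-.5+150)
C=np.array([onz(ct,px(*p),.01)[:2] for p in((226,92),(577,158),(548,318),(192,250))])
print(C.round(4)); c=C.mean(0)
d=(C[0]+C[3]-C[1]-C[2]); print(c,np.linalg.norm(d)/2, np.linalg.norm(C[0]-C[3]),np.linalg.norm(C[1]-C[2]))
print('y axis ang',np.degrees(np.arctan2(d[1],d[0])))
piv=onz(ct,px(504,215),.048);print('piv',piv)
print('grip top',onz(ct,px(578,305),.088)); print('cap top',onz(ct,px(297,158),.112))
# try wrist view poses
for yaw in np.radians([-90,-60,-30,0,30,60,90]):
    print(yaw, manip.solve_ik([.46,.06,.30],down(yaw)))
```

```text
[[ 0.5687  0.2064]
 [ 0.5264 -0.0231]
 [ 0.4226 -0.0052]
 [ 0.4647  0.2246]]
[0.49561609 0.1006837 ] 0.23347858637147786 0.10555343930804029 0.10534455829594325
y axis ang 79.59521344070895
piv [0.48365994 0.02227745 0.048     ]
grip top [ 0.42433076 -0.024084    0.088     ]
cap top [0.50807731 0.14267887 0.112     ]
-1.5707963267948966 [-0.3799151   0.05805439  0.20121436  1.92422074 -0.01264601  1.16051549
 -1.7447827 ]
-1.0471975511965976 [-0.30308572  0.05939107  0.1208139   1.9219168  -0.00780039  1.16072781
 -1.22657046]
-0.5235987755982988 [-0.26355304  0.06021791  0.0794543   1.92071909 -0.00520821  1.16085013
 -0.70576513]
0.0 [-0.21549183  0.0613522   0.02917088  1.91925535 -0.00194975  1.16101184
 -0.185599  ]
0.5235987755982988 [-1.62174873e-01  6.27805028e-02 -2.66249865e-02  1.91762561e+00
  1.82084643e-03  1.16120934e+00  3.34126226e-01]
1.0471975511965976 [-0.10176348  0.06462428 -0.08988114  1.91577717  0.00631871  1.16145863
  0.85322466]
1.5707963267948966 [-0.04033227  0.06676019 -0.15426793  1.91390225  0.0111725   1.16174351
  1.37209046]
```

Run:
```python
from h import *
yaw=np.radians(-60)
ytool=np.array([np.sin(yaw),-np.cos(yaw)])  # Rz(yaw)*(0,-1)
p=np.array([.485,.07])+.085*ytool
manip.move_pose([*p,.24],down(yaw))
c=viewer.get_calibration('wrist');im=viewer.get_image('wrist')
cv2.imwrite('pics/w1.png',im[:,:,::-1]); np.save('w1.npy',c,allow_pickle=True)
print(c,manip.current_tool_pos(),manip.current_clock())
```

```text
{'vfov': 69.87078521038733, 'cx': 255.82138395046903, 'cy': 190.3909578097027, 'eye': array([0.48490835, 0.07111814, 0.39833332]), 'attitude': array([ 0.85626945, -0.4923831 , -0.07766599,  0.13538653])} [0.41167025 0.02844591 0.23998689] 2.3333
```

View pics/w1.png

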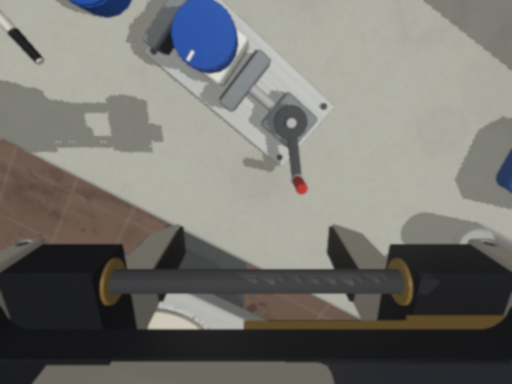

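The wrist view shows the red handle top near (300,186), the pivot at (291,122), plate corners at (332,107) and (280,165), and the cap at (205,35).

Run:
```python
from h import *
c=np.load('w1.npy',allow_pickle=True).item(); im=cv2.imread('pics/w1.png')
cv2.imwrite('pics/w1z.png',cv2.resize(im[0:200,140:340],None,fx=3.9,fy=3,interpolation=cv2.INTER_CUBIC)[:600])
h=cv2.cvtColor(im,cv2.COLOR_BGR2HSV)
red=(((h[...,0]<8)|(h[...,0]>172))&(h[...,1]>150)&(h[...,2]>60)).astype('uint8')
red[250:]=0
N,l,st,ce=cv2.connectedComponentsWithStats(red)
print(st[1:],ce[1:])
piv=onz(c,(291,122),.048);print('piv@48',piv, '@60',onz(c,(291,122),.06))
for p in((332,107),(280,165)): print(onz(c,p,.01))
# expected projection of handle for piv
for th in (200,205,210,215,220):
  g=np.array([.4837,.0223])+.075*np.array([np.cos(np.radians(th)),np.sin(np.radians(th))])
  print(th,[proj(c,[*g,z]).round(1) for z in(.048,.068,.088)])
```

```text
[[297 182   9  11  78]] [[300.87179487 187.38461538]]
piv@48 [0.48580483 0.02104182 0.048     ] @60 [0.48577412 0.02275709 0.06      ]
[ 0.53045623 -0.0217118   0.01      ]
[ 0.42698848 -0.0030811   0.01      ]
200 [array([277.1, 180.2]), array([278.3, 184.6]), array([279.6, 189.4])]
205 [array([282. , 180.9]), array([283.4, 185.3]), array([285.1, 190.2])]
210 [array([286.9, 181.1]), array([288.6, 185.5]), array([290.5, 190.4])]
215 [array([291.9, 180.9]), array([293.8, 185.3]), array([296.1, 190.2])]
220 [array([296.8, 180.3]), array([299. , 184.7]), array([301.6, 189.5])]
```

View pics/w1z.png

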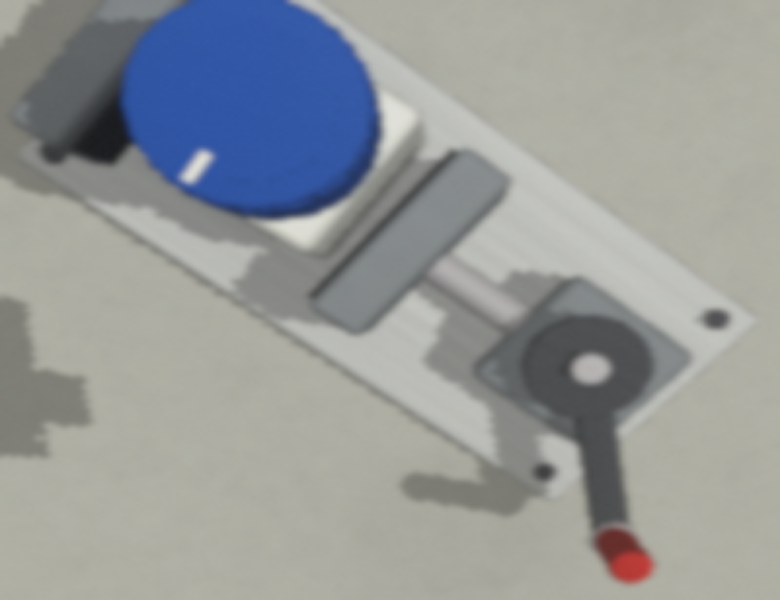

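Run:
```python
from h import *
c=np.load('w1.npy',allow_pickle=True).item()
g=onz(c,(301.3,188.3),.088)[:2]; print('handle w',g)
g=(g+[.4243,-.0241])/2
piv=np.array([.4850,.0217]); d=g-piv
a=np.arctan2(d[1],d[0]); print(np.linalg.norm(d),np.degrees(a)%360)
yaw=(a+np.pi/2+np.pi)%(2*np.pi)-np.pi; print('yaw',np.degrees(yaw))
z=.071-manip.grip_depth
manip.move_pose([*g,.16],down(yaw))
print(manip.current_force())
manip.servo_line([*g,z],vel=.12)
c=viewer.get_calibration('wrist');cv2.imwrite('pics/w2.png',viewer.get_image('wrist')[:,:,::-1])
effector.close(20)
cv2.imwrite('pics/w2b.png',viewer.get_image('wrist')[:,:,::-1])
print(manip.current_finger_gap(),manip.current_tool_pos(),manip.current_force(),manip.current_clock())
```

```text
handle w [ 0.42735664 -0.02480013]
0.07504076163066985 217.95191558438182
yaw -52.04808441561817
[0.85273236 0.55590329 1.15968212]
0.013633361155676134 [ 0.4261451  -0.02490403  0.05223792] [ 1.13911711 -3.81173248 -2.24513544] 5.15
```

View pics/w2b.png

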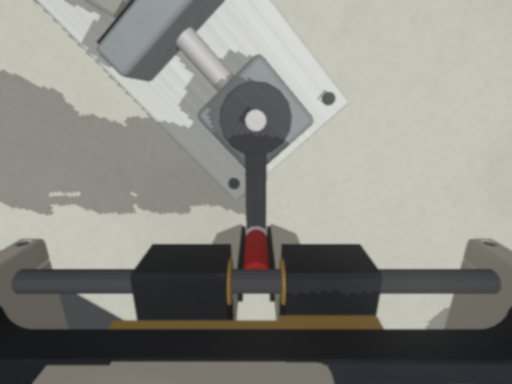

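Run:
```python
from h import *
c=viewer.get_calibration('wrist')
print('piv from cam', [onz(c,(255.5,119.5),z)[:2].round(4) for z in(.045,.05,.055,.06)])
A=onz(c,(347,100),.01);B=onz(c,(237,198),.01); print(A,B,np.linalg.norm(A-B)); d=A-B
print('x axis deg',np.degrees(np.arctan2(d[1],d[0])))
t=manip.current_tool_pos(); a=np.radians(37.95)
print('piv from grip',t[:2]+.075*np.array([np.cos(a),np.sin(a)]))
```

```text
piv from cam [array([0.4849, 0.0211]), array([0.4851, 0.0213]), array([0.4853, 0.0215]), array([0.4856, 0.0217])]
[ 0.53255786 -0.02215597  0.01      ] [ 0.42790372 -0.00520854  0.01      ] 0.10601748113705055
x axis deg -9.198485763112076
piv from grip [0.48528617 0.02121899]
```

Run:
```python
from h import *
piv=np.array([.4852,.0213]); t0=manip.current_tool_pos()
a0=np.arctan2(*(t0[:2]-piv)[::-1])
cy=np.radians(-10.); z=t0[2]
q0=manip.current_tcp_rot(); 
lev=lambda a:(a-cy-np.radians(220))%(2*np.pi)
print('lev0',lev(a0))
r=np.linalg.norm(t0[:2]-piv)
L=lev(a0); 
for i in range(1,9):
    da=(1.40-L)*i/8; a=a0+da
    q=(R.from_euler('z',da)*R.from_quat(q0)).as_quat()
    manip.servo_line([*(piv+r*np.array([np.cos(a),np.sin(a)])),z],ori=q,vel=.05)
    t=manip.current_tool_pos(); f=np.array(manip.current_force())
    tan=np.array([-np.sin(a),np.cos(a)]);rad=np.array([np.cos(a),np.sin(a)])
    at=np.arctan2(*(t[:2]-piv)[::-1])
    print(round(L+da,3),'act',round(lev(at),3),'Ft %.1f Fr %.1f Fz %.1f'%(f[:2]@tan,f[:2]@rad,f[2]),manip.current_wrist_torque()[2].round(2),manip.current_clock())
    if np.linalg.norm(f)>45: break
cv2.imwrite('pics/w3.png',viewer.get_image('wrist')[:,:,::-1])
cv2.imwrite('pics/top3.png',cv2.resize(viewer.get_image('top')[150:230,150:290,::-1],None,fx=5,fy=5,interpolation=cv2.INTER_CUBIC))
np.save('q0.npy',np.r_[t0,q0,a0])
```

```text
lev0 0.14031237454151757
0.298 act 0.293 Ft -0.3 Fr 0.3 Fz -0.1 0.01 5.55
0.455 act 0.453 Ft -0.4 Fr 0.1 Fz -0.4 0.11 5.9333
0.613 act 0.61 Ft -1.4 Fr -1.1 Fz 0.7 0.03 6.3167
0.77 act 0.768 Ft -1.3 Fr -1.3 Fz 0.0 0.06 6.7
0.928 act 0.925 Ft -2.4 Fr -2.6 Fz 0.4 0.08 7.0833
1.085 act 1.083 Ft -2.4 Fr -2.8 Fz 0.9 0.06 7.4667
1.243 act 1.24 Ft -2.1 Fr -3.2 Fz 1.7 0.08 7.85
1.4 act 1.397 Ft -1.9 Fr -5.7 Fz 2.3 0.15 8.2333
```

View pics/w3.png

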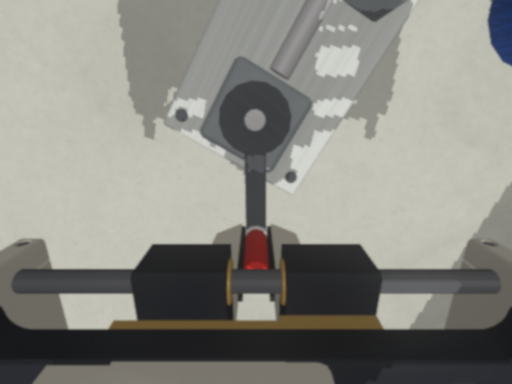

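View pics/top3.png

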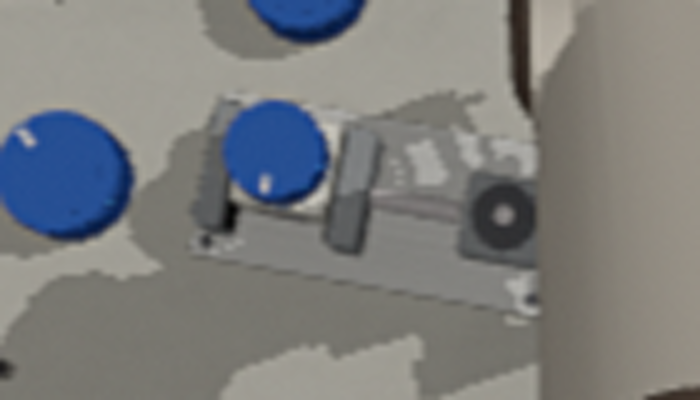

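Run:
```python
from h import *
piv=np.array([.4852,.0213]); s=np.load('q0.npy'); t0,q0,a0=s[:3],s[3:7],s[7]
c=viewer.get_calibration('wrist')
A=onz(c,(168,122),.01);B=onz(c,(292,194),.01); d=A-B
print('edge',np.linalg.norm(d),np.degrees(np.arctan2(d[1],d[0])))
r=np.linalg.norm(t0[:2]-piv); L0=.1403
for L in(1.43,1.46,1.49,1.51,1.53,1.55):
    da=L-L0; a=a0+da
    q=(R.from_euler('z',da)*R.from_quat(q0)).as_quat()
    manip.servo_line([*(piv+r*np.array([np.cos(a),np.sin(a)])),t0[2]],ori=q,vel=.02)
    t=manip.current_tool_pos(); f=np.array(manip.current_force())
    tan=np.array([-np.sin(a),np.cos(a)]);rad=np.array([np.cos(a),np.sin(a)])
    at=np.arctan2(*(t[:2]-piv)[::-1])
    print(L,'act',round(at-a0+L0,3)%6.2832,'Ft %.1f Fr %.1f Fz %.1f'%(f[:2]@tan,f[:2]@rad,f[2]),manip.current_wrist_torque()[2].round(2),manip.current_clock())
    if abs(f[:2]@tan)>25: break
cv2.imwrite('pics/w4.png',viewer.get_image('wrist')[:,:,::-1])
cv2.imwrite('pics/top4.png',cv2.resize(viewer.get_image('top')[150:230,150:290,::-1],None,fx=5,fy=5,interpolation=cv2.INTER_CUBIC))
```

```text
edge 0.1050851527257434 169.18100539239865
1.43 act 1.416 Ft -3.4 Fr -4.7 Fz 4.3 0.0 8.6
1.46 act 1.445 Ft -3.2 Fr -5.1 Fz 4.8 -0.04 8.8583
1.49 act 1.474 Ft -3.6 Fr -4.7 Fz 4.3 -0.06 9.1167
1.51 act 1.492 Ft -2.9 Fr -4.8 Fz 5.3 -0.03 9.3667
1.53 act 1.502 Ft -4.6 Fr -5.3 Fz 6.7 -0.07 9.6167
1.55 act 1.504 Ft -8.9 Fr -6.8 Fz 8.8 -0.14 9.8667
```

View pics/top4.png

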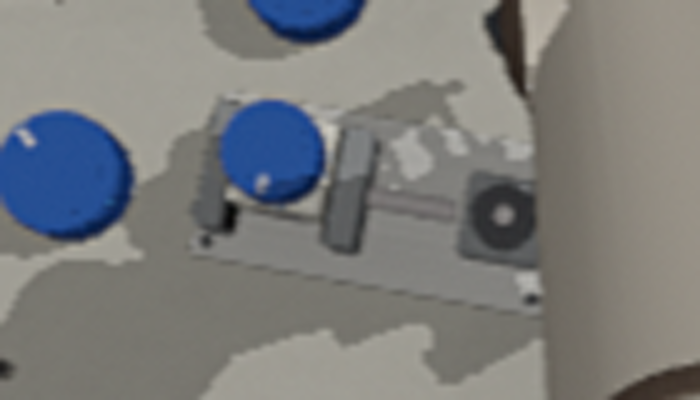

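View pics/w4.png

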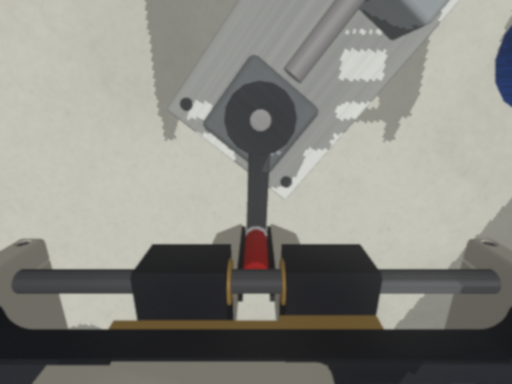

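Run:
```python
from h import *
piv=np.array([.4852,.0213]); s=np.load('q0.npy'); t0,q0,a0=s[:3],s[3:7],s[7]
r=np.linalg.norm(t0[:2]-piv); L0=.1403
for L in np.arange(1.57,1.86,.02):
    da=L-L0; a=a0+da
    q=(R.from_euler('z',min(da,1.42))*R.from_quat(q0)).as_quat()
    manip.servo_line([*(piv+r*np.array([np.cos(a),np.sin(a)])),t0[2]],ori=q,vel=.02)
    t=manip.current_tool_pos(); f=np.array(manip.current_force())
    tan=np.array([-np.sin(a),np.cos(a)]);rad=np.array([np.cos(a),np.sin(a)])
    at=np.arctan2(*(t[:2]-piv)[::-1]); act=(at-a0+L0)%6.2832
    print(L.round(2),'act',round(act,3),'Ft %.1f Fr %.1f Fz %.1f'%(f[:2]@tan,f[:2]@rad,f[2]),manip.current_wrist_torque()[2].round(2),manip.current_clock())
    if abs(f[:2]@tan)>19 or act>1.57: break
cv2.imwrite('pics/w5.png',viewer.get_image('wrist')[:,:,::-1])
```

```text
1.57 act 1.506 Ft -10.9 Fr -7.0 Fz 12.2 -0.12 10.2167
1.59 act 1.508 Ft -14.5 Fr -7.5 Fz 14.4 -0.16 10.4667
1.61 act 1.51 Ft -16.1 Fr -7.8 Fz 18.5 -0.11 10.7167
1.63 act 1.512 Ft -19.8 Fr -7.8 Fz 20.9 -0.08 10.9667
```

View pics/w5.png

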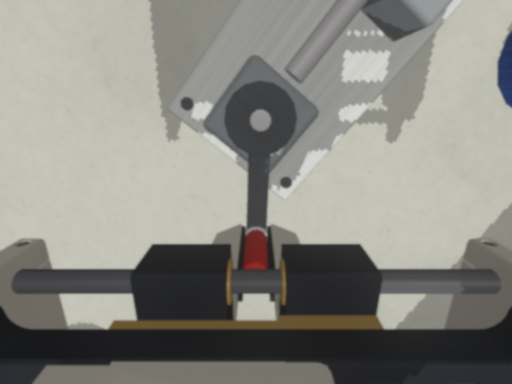

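Run:
```python
from h import *
piv=np.array([.4852,.0213]); s=np.load('q0.npy'); t0,q0,a0=s[:3],s[3:7],s[7]
r=np.linalg.norm(t0[:2]-piv); L0=.1403
a=a0+1.55-L0
manip.servo_line([*(piv+r*np.array([np.cos(a),np.sin(a)])),t0[2]],vel=.03)
t=np.array(manip.current_tool_pos())
print((np.arctan2(*(t[:2]-piv)[::-1])-a0+L0)%6.2832,manip.current_force())
effector.open_jaws()
t=np.array(manip.current_tool_pos())
manip.servo_line([*t[:2],.2],vel=.2)
yaw=np.radians(-20.)
ytool=np.array([np.sin(yaw),-np.cos(yaw)])
p=np.array([.50,.13])+.10*ytool
manip.move_pose([*p,.23],down(yaw))
manip.sleep(.15)
c=viewer.get_calibration('wrist');im=viewer.get_image('wrist')
cv2.imwrite('pics/w6.png',im[:,:,::-1]); np.save('w6.npy',c,allow_pickle=True)
cv2.imwrite('pics/top6.png',viewer.get_image('top')[:,:,::-1])
cv2.imwrite('pics/scene6.png',viewer.get_image('scene')[:,:,::-1])
print(manip.current_tool_pos(),manip.current_force(),manip.current_clock())
t=cv2.imread('pics/top6.png')
cv2.imwrite('pics/top6z.png',cv2.resize(t[150:230,150:290],None,fx=5,fy=5,interpolation=cv2.INTER_CUBIC))
```

```text
1.502965079569094 [-9.93108685  1.45285543  8.65784538]
[0.46589175 0.03560414 0.22978059] [-0.06168785  0.33603555 -0.3405697 ] 14.8
```

View pics/w6.png

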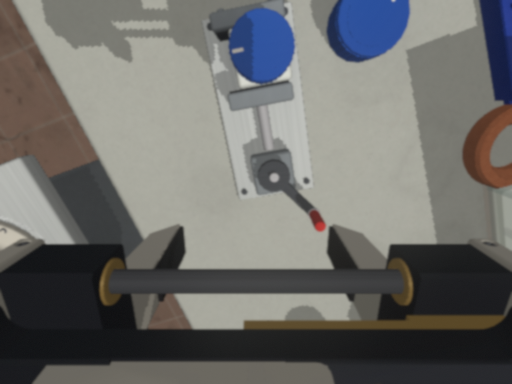

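View pics/top6z.png

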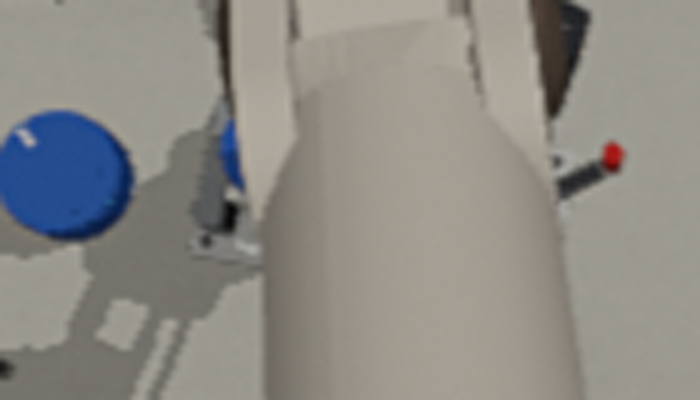

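The wrist view shows the jar held between jaw and fence, the cap at about (263,45), the handle at (320,226) and the pivot at (274,177). I'll locate the cap and check the lever.

Run:
```python
from h import *
c=np.load('w6.npy',allow_pickle=True).item(); im=cv2.imread('pics/w6.png')
ct=viewer.get_calibration('top')
def blue(im):
    h=cv2.cvtColor(im,cv2.COLOR_BGR2HSV); return ((h[...,0]>100)&(h[...,0]<125)&(h[...,1]>130)&(h[...,2]>50)).astype('uint8')
N,l,st,ce=cv2.connectedComponentsWithStats(blue(im))
for i in range(1,N):
    if st[i,4]>300: print(st[i],ce[i])
# predicted silhouette of cap cylinder -> bbox/centroid, correct iteratively (Newton on centroid)
def sil(c,xy):
    th=np.linspace(0,2*np.pi,60); P=[proj(c,[xy[0]+.03*np.cos(t),xy[1]+.03*np.sin(t),z]) for t in th for z in(.076,.112)]
    h=cv2.convexHull(np.float32(P)); M=cv2.moments(h); return np.array([M['m10']/M['m00'],M['m01']/M['m00']]),M['m00'],h[:,0].min(0),h[:,0].max(0)
k=[i for i in range(1,N) if l[45,263]==i][0]; tgt=ce[k]
def solve(c,tgt):
    xy=onz(c,tgt,.1)[:2]
    for _ in range(6):
        m=sil(c,xy)[0]; xy=xy+(onz(c,tgt,.1)-onz(c,m,.1))[:2]
    return xy
xy=solve(c,tgt); print('wrist cap',xy,sil(c,xy)[1:],st[k])
t4=cv2.resize(cv2.imread('pics/top4.png'),(140,80),interpolation=cv2.INTER_AREA)
N,l,st,ce=cv2.connectedComponentsWithStats(blue(t4)); k=l[30,54]; print(st[k],ce[k])
xy=solve(ct,ce[k]+150); print('top cap',xy,sil(ct,xy)[1])
# lever
for cc,uv,n in((c,(320,226.5),'w'),(ct,((613.5)/5-.5+150,156.5/5-.5+150),'t')):
    g=onz(cc,uv,.088)[:2]; d=g-np.array([.4852,.0213]); print(n,g,np.linalg.norm(d),'lever',np.radians((np.degrees(np.arctan2(d[1],d[0]))+10.2-220)%360))
u=np.array([-np.sin(np.radians(-10.2)),np.cos(np.radians(-10.2))]); print('expected jar',np.array([.4852,.0213])+.14*u)
```

```text
[ 328    0   81   61 3926] [366.50891493  26.52368823]
[ 481    0   31  103 2346] [499.48763853  44.31202046]
[ 229    9   65   74 3583] [261.81272677  44.61345241]
wrist cap [0.51649694 0.15802683] (3975.116156031567, array([228.54424  ,   6.7055235], dtype=float32), array([295.24365 ,  83.375206], dtype=float32)) [ 229    9   65   74 3583]
[ 44  20  21  20 310] [54.12580645 29.61290323]
top cap [0.51548489 0.15984689] 363.52431649540085
w [ 0.51859996 -0.04562326] 0.07479491852859046 lever 1.5135983605929237
t [ 0.51457296 -0.04465387] 0.07219892232986572 lever 1.4696735888190182
expected jar [0.50999186 0.15908739]
```

Run:
```python
from h import *
xy=np.array([.5160,.1590]); yaw=np.radians(-45)
p=down(yaw)
manip.move_pose([*xy,.20],p)
manip.servo_line([*xy,.097-manip.grip_depth],vel=.12)
print(manip.current_force(),manip.current_clock())
cv2.imwrite('pics/w7.png',viewer.get_image('wrist')[:,:,::-1])
effector.close(30)
manip.sleep(.1)
print(manip.current_finger_gap(),manip.current_tool_pos(),manip.current_force(),manip.current_wrist_torque(),manip.current_clock())
cv2.imwrite('pics/w7b.png',viewer.get_image('wrist')[:,:,::-1])
cv2.imwrite('pics/top7.png',viewer.get_image('top')[:,:,::-1])
```

```text
[0.0706578  0.3752148  0.41535873] 16.6583
0.06061591017213446 [0.51608731 0.15900651 0.07831685] [-0.57429154 -0.92403649  1.72103846] [-0.1695731   0.16540383  0.02602161] 17.4167
```

View pics/w7b.png

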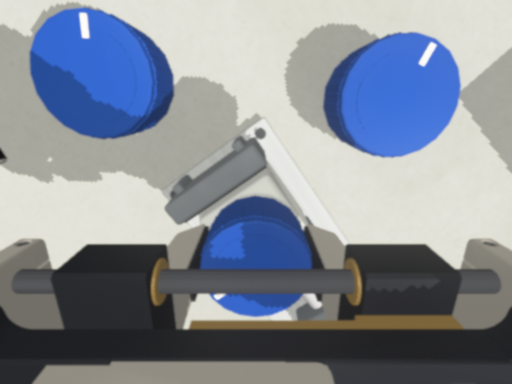

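Run:
```python
from h import *
t=np.array(manip.current_tool_pos()); q0=manip.current_tcp_rot()
np.save('cap0.npy',np.r_[t,q0])
for a in np.r_[np.arange(.1,1.16,.1),1.15]:
    manip.servo_line(t,ori=(R.from_euler('z',a)*R.from_quat(q0)).as_quat(),vel=.05)
    f=np.array(manip.current_force()); w=manip.current_wrist_torque()
    act=(R.from_quat(manip.current_tcp_rot())*R.from_quat(q0).inv()).as_rotvec()[2]
    print(a.round(2),act.round(3),f.round(1),'Mz',w[2].round(3),manip.current_finger_gap().__round__(4),manip.current_clock())
cv2.imwrite('pics/w8.png',viewer.get_image('wrist')[:,:,::-1])
```

```text
0.1 0.097 [ 0.4 -0.   2.2] Mz 0.045 0.0597 17.7667
0.2 0.196 [-0.7 -1.2  1.6] Mz 0.017 0.0599 18.0167
0.3 0.295 [-0.2 -1.6  2.2] Mz -0.038 0.06 18.2667
0.4 0.395 [-0.4 -0.8  1.7] Mz -0.005 0.0603 18.5167
0.5 0.495 [-1.4 -0.6  1.4] Mz -0.041 0.0601 18.7667
0.6 0.595 [-0.3 -0.8  2.2] Mz 0.011 0.0604 19.0167
0.7 0.695 [0.1 0.5 1.8] Mz 0.042 0.06 19.2667
0.8 0.795 [-0.6  0.5  1.8] Mz 0.009 0.06 19.5167
0.9 0.895 [0.3 0.9 1.4] Mz -0.007 0.0601 19.7667
1.0 0.995 [-0.3  1.4  2.6] Mz -0.021 0.0602 20.0167
1.1 1.095 [-2.5  2.   2.4] Mz 0.017 0.0603 20.2667
1.15 1.146 [-3.4  0.9  3.9] Mz -0.037 0.0601 20.5167
```

View pics/w8.png

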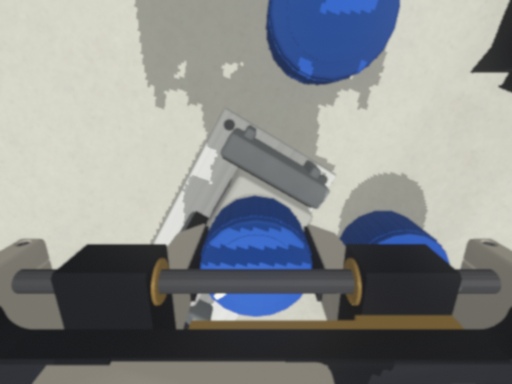

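Run:
```python
from h import *
s=np.load('cap0.npy'); t,q0=s[:3],s[3:]
for a in (1.18,1.21,1.24,1.27,1.30):
    manip.servo_line(t,ori=(R.from_euler('z',a)*R.from_quat(q0)).as_quat(),vel=.05)
    f=np.array(manip.current_force()); w=manip.current_wrist_torque()
    act=(R.from_quat(manip.current_tcp_rot())*R.from_quat(q0).inv()).as_rotvec()[2]
    print(a,act.round(3),f.round(1),'M',w.round(3),round(manip.current_finger_gap(),4),manip.current_tau()[6],manip.current_clock())
    if abs(w[2])>.35: break
cv2.imwrite('pics/w9.png',viewer.get_image('wrist')[:,:,::-1])
```

```text
1.18 1.178 [-4.2  0.8  4.2] M [ 0.292  0.971 -0.101] 0.0598 0.15634390991181135 20.8167
1.21 1.209 [-4.9  2.5  4.9] M [ 0.322  0.962 -0.116] 0.0599 0.13922832906246185 21.0667
1.24 1.239 [-4.8  1.4  5. ] M [ 0.299  0.999 -0.092] 0.0601 0.1382014900445938 21.3167
1.27 1.269 [-5.   2.5  5.8] M [ 0.289  1.046 -0.077] 0.0599 0.13878528960049152 21.5667
1.3 1.299 [-5.   2.5  6.7] M [ 0.29   1.068 -0.121] 0.0598 0.1394321070984006 21.8167
```

View pics/w9.png

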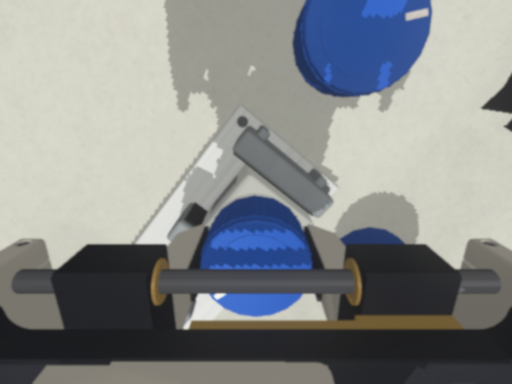

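Run:
```python
from h import *
a=cv2.imread('pics/w7b.png')[110:330,150:370];b=cv2.imread('pics/w9.png')[110:330,150:370]
cv2.imwrite('pics/cmp.png',cv2.resize(np.hstack([a,b]),(800,400),interpolation=cv2.INTER_CUBIC))
cv2.imwrite('pics/scene9.png',cv2.resize(viewer.get_image('scene')[130:230,160:290,::-1],None,fx=6,fy=6,interpolation=cv2.INTER_CUBIC))
```

```text
(no output)
```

View pics/cmp.png

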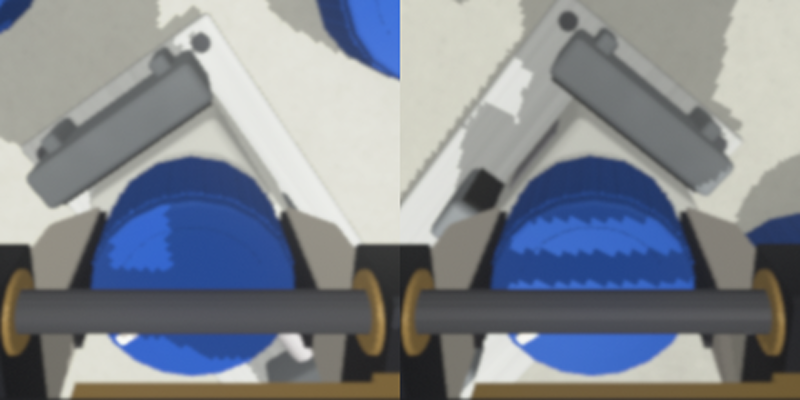

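View pics/scene9.png

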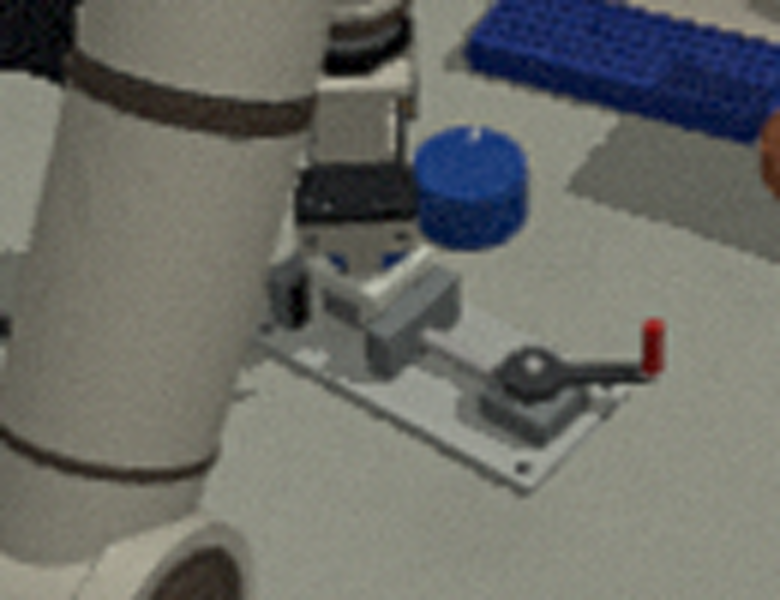

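Run:
```python
from h import *
s=np.load('cap0.npy'); t,q0=s[:3],s[3:]
print(manip.current_tool_pos()-t)
for a in (1.32,1.34,1.36):
    manip.servo_line(t,ori=(R.from_euler('z',a)*R.from_quat(q0)).as_quat(),vel=.05)
    f=np.array(manip.current_force()); w=manip.current_wrist_torque()
    act=(R.from_quat(manip.current_tcp_rot())*R.from_quat(q0).inv()).as_rotvec()[2]
    print(a,act.round(3),f.round(1),'M',w.round(3),manip.current_tau()[6],manip.current_tool_pos()-t,manip.current_clock())
    if abs(w[2])>.25: break
```

```text
[-5.57286102e-04  1.91850479e-04 -2.91791663e-05]
1.32 1.318 [-4.8  1.9  5.7] M [ 0.32   1.067 -0.325] 0.33852528780698776 [-6.03953876e-04  1.88971283e-04 -1.43811471e-05] 22.1667
```

Run:
```python
from h import *
s=np.load('cap0.npy'); t,q0=s[:3].copy(),s[3:]
q=(R.from_euler('z',1.29)*R.from_quat(q0)).as_quat()
manip.servo_line(t,ori=q,vel=.05)
print(manip.current_force(),manip.current_wrist_torque()[2],manip.current_tau()[6])
for dz in(.002,.004,.007,.010,.015,.02,.025,.03,.035,.04,.046):
    manip.servo_line([t[0],t[1],t[2]+dz],vel=.03)
    f=np.array(manip.current_force())
    print(dz,(manip.current_tool_pos()-t).round(4),f.round(1),manip.current_wrist_torque().round(2),round(manip.current_finger_gap(),4),manip.current_clock())
    if f[2]<-9: break
cv2.imwrite('pics/w10.png',viewer.get_image('wrist')[:,:,::-1])
cv2.imwrite('pics/scene10.png',cv2.resize(viewer.get_image('scene')[130:230,160:290,::-1],None,fx=6,fy=6,interpolation=cv2.INTER_CUBIC))
```

```text
[-4.30178593  0.77862138  5.39276601] -0.12575816674970686 0.03197545185685158
0.002 [-0.0003 -0.0002  0.0016] [-3.1  1.8 -0.3] [ 0.26  0.67 -0.13] 0.06 22.6667
0.004 [-0.0003 -0.0004  0.0038] [-3.5  0.4 -1.6] [ 0.16  0.76 -0.1 ] 0.0603 22.9167
0.007 [ 0.0006 -0.0004  0.0074] [-0.8  0.1 -0.6] [-0.09  0.35 -0.05] 0.06 23.1667
0.01 [ 0.0004 -0.0002  0.0104] [-1.4 -0.9  0.1] [-0.2   0.28 -0.02] 0.0602 23.4167
0.015 [0.0007 0.0002 0.0155] [-0.3 -1.3 -0.9] [-0.05 -0.   -0.07] 0.0598 23.7333
0.02 [0.0003 0.0001 0.0203] [-0.5  0.3 -1.5] [-0.12  0.04  0.02] 0.06 24.05
0.025 [0.0002 0.0001 0.0253] [-0.7  0.3 -1.8] [-0.14  0.01 -0.02] 0.0603 24.3667
0.03 [0.0002 0.0001 0.0303] [0.2 0.6 0.4] [-0.01  0.03  0.  ] 0.0602 24.6833
0.035 [0.0002 0.0001 0.0353] [-0.  -1.2 -1.2] [-0.04  0.04 -0.01] 0.0598 25.0
0.04 [0.0002 0.0001 0.0403] [-0.2 -0.  -1.5] [-0.06  0.01 -0.03] 0.0599 25.3167
0.046 [0.0002 0.0001 0.0463] [ 0.3  0.6 -0.7] [-0.1  -0.03 -0.01] 0.0601 25.6667
```

View pics/w10.png

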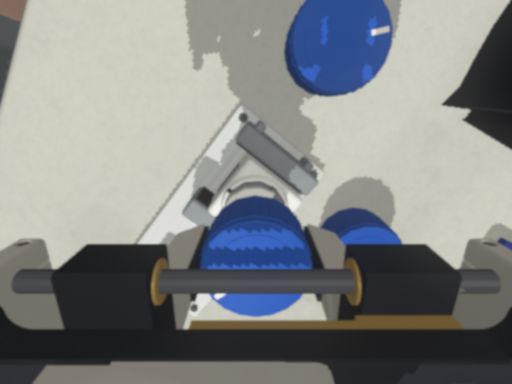

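View pics/scene10.png

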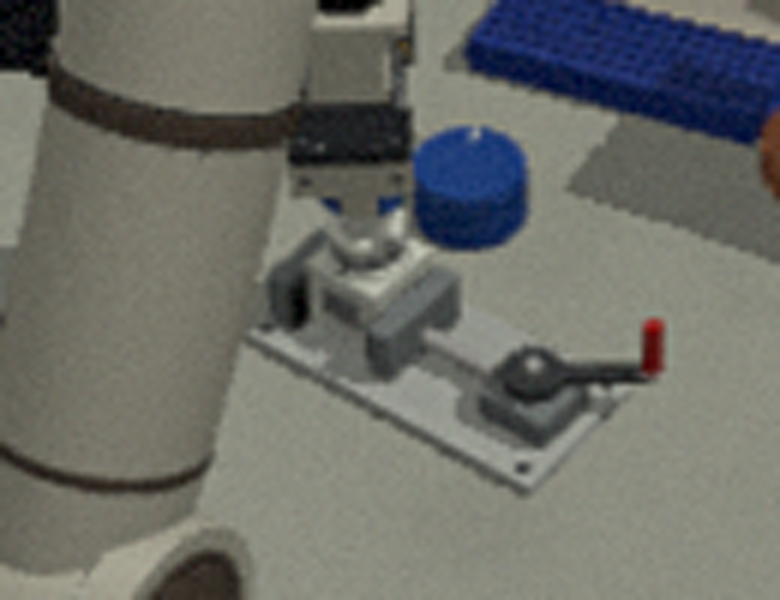

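The cap is off, with the jar's neck visible, the jar still seated between the jaws and the lever unmoved. Handing in.

Run:
```python
from h import *
print(R.from_quat(manip.current_tcp_rot()).as_matrix()[:,2],manip.current_finger_gap(),manip.current_clock())
manip.hand_in()
```

```text
[ 8.81544136e-05  5.62328873e-05 -9.99999995e-01] 0.059927683390719425 25.7667
the job is handed in; nothing more can be done
```

The jar is clamped, and the cap is unscrewed and held level just above the mouth. I handed the job in at 25.8 s on the robot's clock.

- **Clamping:** I gripped the red handle and swung the lever until the push on it reached about 20 N. The lever then read about 1.50 rad from the arm's position and 1.51 from the wrist camera. The top camera gave 1.47, where its view of the handle was partly blocked and less reliable. All three are inside the 1.45 to 1.6 band.
- **Unscrewing:** I turned the cap about 1.3 rad anticlockwise until I felt the thread's end stop (the wrist moment rose from about 0.1 to 0.33 N m). I then eased it back slightly to take the load off.
- **Lifting:** I lifted the cap straight up 46 mm with no more than about 2 N of pull, which leaves its rim about 15 mm above the mouth. The tool is level, and its sideways position is within 0.3 mm of where I gripped the cap. The finger gap is 59.9 mm.
- **Last pictures:** They show the jar still seated and square to the fence, the lever where I left it, and the nearby look-alike caps in place. I did not check the other bystanders again at the end.
- **Disagreements:** The wrist moment stayed near zero for most of the turn, well below the 0.2 N m expected. The cap's white mark did turn with the gripper and the jar did not. A sideways force of about 5 N built up late in the turn and disappeared during the lift.

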